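# Present a data cartridge to the barcode reader for check-out

### The arm

A 6-joint arm with a two-finger parallel gripper is mounted at the origin on the work surface. World frame = base frame: x ahead of the robot, y to its left, z up, the work surface at z = 0. Lengths are in m, angles in rad, forces in N, time in s.
With the tool pointing down it reaches from about 0.25 to 0.775 m from the base axis. Payload 4 kg.
Tool frame: the origin (TCP) lies at the centre of the arm's flange, where the gripper is bolted on; the fingertips stand 173 mm ahead of it and the grasp point (between the pads) lies 155 mm ahead of it (bot.grip_point_offset is the distance from the TCP to the grasp point, in m); z points along the fingers, y is the line along which they close (so a half turn about z gives the same grasp; the last joint's range is limited). The gripper opens to 85 mm and grips with 20 to 120 N. Pads are 22 mm wide; open, the fingers measure 114 mm over their backs; the gripper's body (76 mm by 85 mm) begins 54 mm behind the grasp point. The pads swing forward as they close: fully open they stand 13 mm farther back than shut.
Start: joints at [1.187, 0.087, 1.371, -0, 1.684, -0.103], TCP at [0.152, 0.528, 0.405] pointing down, gripper open.
Joint ranges: [-3.1, 3.1], [-0.76, 2.03], [0.27, 2.55], [-1.08, 4.22], [0.17, 2.65], [-2.57, 2.57]. Speed limits (rad/s): [2.79, 2.79, 3.14, 3.14, 3.14, 3.14].

### API

Orientations are given as a unit quaternion [x, y, z, w].
In Python, from rig import readout, get_image, ticket, trace, bot gives the robot as it stands.
- The arm moves only by the shell command python3 -m creep 'ROWS' [FORCE]. ROWS is JSON, a list of rows, each an object with "offset": the shift along the world's x, y, z in mm, a list of three; "turn": the turn about the world's z in degrees; "fingers": the opening, from 0 (shut) to 1 (fully open). A call has 1 to 20 rows; each row shifts and turns the commanded pose from where the row before left it; what a row does not reach is not made up. A row lasts 1/10 s, in which the tool goes at most 50 mm and 8.59 degrees, less where a joint would pass 70% of its speed; a pose out of reach is approached as far as the arm can. A call with a gripper value outside its range is refused whole. The fingers move at their own pace and stop on an object; FORCE is the grip in N (left out, the last holds). Time passes only in rows, so rows that do not move let the fingers close. It gives the time, the measured TCP pose, the force, the opening and the grip force at its end, in the units of the state.
- readout.get_obs(): the state, without advancing time (a new reading comes with each control period).
- get_image(name): name is "scene" or "top"; returns a dict with "img" (480x640x3 uint8, blue, green, red), "K" (3x3 intrinsics, pixels), "k1" (the pictures are not rectified: a ray, as slopes to the right and down, at radius r is drawn at 1 + k1 r^2 times it, then the intrinsics apply), "R" (3x3) and "t" (3): a world point X has camera coordinates R X + t. Camera axes: x right, y down, z forward; pixel columns grow to the right and rows downward; lengths in m; the calibration is good to about 2 mm. A picture is of the moment at which its call begins. There is no depth.
- ticket.job_done(): hands the job in; it is judged then, once.
Trained networks look in a picture, given as the dict that the camera call returned (one of the last four; its "shot" number tells which), for a name from the list of things; names that differ only in an ending like _2 or _b are one class to them, and where a whole thing is asked for, a point or a joint stands for the part that bears it (a point fixed in the world has none). Each returns a list of dicts, best first, with "conf" (0 to 1); they miss things now and then, are a little off and sometimes report something else, mostly with a low value. They report only what shows in the picture. A call takes as long as a camera call. They do not tell look-alikes from the thing itself.
- trace(picture, name): "pixels" (480x640 bool, what is visible of it) and "centre" ([column, row] in pixels, amid what is visible of it).
The state is a dict: "clock": time; "q": joint angles; "joint_vel": joint speeds; "effort": joint torques, N m; "tcp_pos": TCP position; "tcp_rot": TCP orientation; "ft_force": force on the tool from outside, world axes, zero at the start; "wrist_torque": the same for the moment, N m; "width": opening from 0.0 (shut) to 1.0 (fully open); "gripper_force": force on a finger pad.
Only numpy, scipy, OpenCV 4.12 (cv2) and the standard library are available. Lean on these libraries where they do the work, as an engineer would, in place of code of your own. Each camera call takes 0.05 s, during which the arm holds its last target. There are 200 camera calls.

### The job

Check out the red data cartridge: take it out of the divider tray and hold it up to the barcode reader, its label towards the reader's window, centred on it, square to it (the reader's head is nodded downwards, so lean the cartridge to match) and about 9 cm from the glass. Finish while still holding it there, steady in mid-air, so that the clerk can read it in. Do not disturb the other two cartridges, the mug or the stapler, and do not touch the reader.

Things in the scene. Friction and masses are not known exactly. Their poses are not given: they have to be found in the camera images.
- red_cartridge: The cartridge to check out: dark red plastic box, 0.2 kg, on edge between two dividers: 105 mm deep (x), 21.5 thick (y), 102 high (z). Origin: centre of its underside. White barcode label on its narrow -x edge, which at the start faces the tray's open front (robot side). Its top 50 mm stands free above the dividers: pinch it there across the 21.5 mm from above, draw it straight up
- red_label (a point): Centre of the barcode label on the red cartridge: 52.5 mm in -x and 51 mm in +z from the cartridge's origin; axes as the cartridge, so its -x points straight out of the label
- black_cartridge: A black cartridge of the same shape and size, standing in the same tray. Leave it alone
- blue_cartridge: A dark blue cartridge of the same shape and size, standing in the same tray. Leave it alone
- tray: Cream steel divider tray, fixed, 135 (x) by 270 mm (y). Origin: centre of its underside. -x is its open front (lip 14 mm), turned roughly to the robot; floor 4 mm up, back wall 75 mm, sides 45 mm high. 3 mm dividers along x every 28 mm of y, tops 54 mm above the table; bays 25 mm wide. A cartridge stands in the middle bay and 84 mm to either side (order varies); bays beside them are empty
- reader: Upright 18 mm steel post of the barcode reader, fixed in the sleeve of a round black foot (130 mm across) at a height that varies by 50 mm. Origin on the post's axis; the head pivots 255 mm above it and looks to -x. Head: grey box 82 mm wide, 74 high, dark red window 85 mm in front of the pivot, nodded down 0.1 to 0.45 rad; it stays so. Do not touch
- scan_point (a point): Reading point in mid-air, 90 mm straight out from the centre of the reader's window, where the label's centre is to be held. Axes of the reader's head: -x points out of the window (sloping down with the nod), y level along the window, z up along it. Held square, the cartridge's x points against this x (label looks along this +x into the window) and its z is along this z
- mug: White mug, 82 mm across, 92 mm high, standing beyond the work. Origin: centre of its underside. Leave it alone
- stapler: Blue and black stapler, 150 x 36 x 54 mm, lying near the robot. Origin: centre of its underside. Leave it alone
There are look-alikes about, which are no part of the job. What is meant by the red_cartridge is not yellow, and is the larger of those in its own colour.

How it is judged:
On the way:
1. the red cartridge is lifted clear above the tray's dividers (z of red_cartridge in the frame of tray above 0.058 m and contact force between red_cartridge and the fingers above 0.5 N), for 0.1 s.
At the end, for the whole second after the job is handed in: The fingers alone hold the red cartridge still in mid-air: label centre within 15 mm of the reading point (90 mm before the window), facing the window and square to it within 0.17 rad both ways; it touches neither reader nor tray. Other cartridges moved under 15 mm, mug and stapler under 20 mm (distance between red_label and scan_point below 0.015 m and angle between the x axis of red_cartridge and the x axis of scan_point, either way round below 0.17 rad and angle between the z axis of red_cartridge and the z axis of scan_point, either way round below 0.17 rad and x of red_cartridge in the frame of scan_point below -0.03 m and contact force between red_cartridge and the fingers above 1 N and contact force between red_cartridge and reader below 0.05 N and contact force between red_cartridge and tray below 0.05 N and contact force between red_cartridge and stapler below 0.05 N and contact force between red_cartridge and mug below 0.05 N and height (world z) of red_cartridge above 0.06 m and linear speed of red_cartridge below 0.02 m/s and angular speed of red_cartridge below 0.15 rad/s and distance of each of black_cartridge, blue_cartridge from where it was at the start of the episode below 0.015 m and distance of each of mug, stapler from where it was at the start of the episode below 0.02 m); the arm keeps its last pose, push and grip.
It fails at once if the reader is touched (contact force between any of the arm, the fingers, red_cartridge and reader above 1 N).
It fails at once if another cartridge is pulled up, shifted or knocked over (distance of any of black_cartridge, blue_cartridge from where it was at the start of the episode above 0.02 m or angle between any of black_cartridge, blue_cartridge's own z axis and vertical above 0.3 rad).
It fails at once if the mug or the stapler is knocked (distance of any of mug, stapler from where it was at the start of the episode above 0.03 m or angle between mug's own z axis and vertical above 0.5 rad).
It also fails if it takes over 35 s, if anything falls off the work surface, if the arm or the gripper's body presses on something with over 40 N, if the wrist force passes 120 N, or if a joint passes its speed limit or range.

## Working session

There is one attempt and no reset: what is moved stays moved. The work goes in short steps, Python scripts to look and compute and a shell command to move; the robot and the scene stay as the last step left them, time stands still between calls to the robot, and variables do not carry over. Pictures are saved under pics/ and viewed, at most 10 in all, crops included, and the job is handed in when it is done.

```bash
ls; mkdir -p pics
cat > h.py <<'E'
import numpy as np, cv2, pickle
from rig import readout,get_image,ticket,trace,bot
def rays(p,pix):
    # undistorted slopes -> world origin, directions
    pix=np.asarray(pix,float).reshape(-1,1,2)
    u=cv2.undistortPoints(pix,p["K"],np.array([p["k1"],0,0,0,0.]),).reshape(-1,2)
    d=np.c_[u,np.ones(len(u))]@p["R"]
    return -p["R"].T@p["t"],d
def onz(p,pix,z):
    o,d=rays(p,pix); return o+d*((z-o[2])/d[:,2])[:,None]
def proj(p,X):
    X=np.asarray(X,float).reshape(-1,3)
    return cv2.projectPoints(X,cv2.Rodrigues(p["R"])[0],p["t"].astype(float),p["K"],np.array([p["k1"],0,0,0,0.]))[0].reshape(-1,2)
def tri(p1,a,p2,b):
    o1,d1=rays(p1,[a]);o2,d2=rays(p2,[b]);d1=d1[0];d2=d2[0]
    s=np.linalg.lstsq(np.c_[d1,-d2],o2-o1,rcond=None)[0]
    A,B=o1+s[0]*d1,o2+s[1]*d2
    return (A+B)/2,np.linalg.norm(A-B)
E
python3 - <<'E'
from h import *
P={}
for n in("scene","top"):
    p=get_image(n);P[n]=p;cv2.imwrite(f"pics/{n}0.png",p["img"])
    print(n,"cam",-p["R"].T@p["t"],p["k1"],p["K"][0,0], p["R"][2])
    for k in["red_cartridge","red_label","black_cartridge","blue_cartridge","tray","reader","mug","stapler"]:
        for r in trace(p,k):
            ys,xs=np.where(r["pixels"]);print(k,round(r["conf"],2),np.round(r["centre"]),[xs.min(),xs.max(),ys.min(),ys.max()],len(xs))
pickle.dump(P,open("p0.pkl","wb"))
print(readout.get_obs()); print([a for a in dir(bot) if a[0]!='_'])
E
```

```text
pics
scene cam [1.14815337 0.61821353 0.82324431] 0.03842593965211324 497.5146775055268 [-0.55215351 -0.54278492 -0.63285941]
red_cartridge 0.94 [345. 254.] [np.int64(334), np.int64(353), np.int64(235), np.int64(273)] 530
red_cartridge 0.87 [290. 213.] [np.int64(270), np.int64(311), np.int64(200), np.int64(234)] 946
red_cartridge 0.85 [240. 258.] [np.int64(218), np.int64(259), np.int64(228), np.int64(284)] 1576
red_label 0.91 [237. 258.] [np.int64(218), np.int64(259), np.int64(227), np.int64(284)] 1616
red_label 0.87 [290. 216.] [np.int64(270), np.int64(311), np.int64(200), np.int64(233)] 933
red_label 0.83 [346. 255.] [np.int64(334), np.int64(353), np.int64(235), np.int64(275)] 564
black_cartridge 0.93 [259. 183.] [np.int64(240), np.int64(277), np.int64(170), np.int64(200)] 739
blue_cartridge 0.57 [276. 201.] [np.int64(254), np.int64(291), np.int64(187), np.int64(215)] 729
tray 0.81 [280. 233.] [np.int64(230), np.int64(324), np.int64(188), np.int64(260)] 2216
reader 0.86 [481. 253.] [np.int64(445), np.int64(511), np.int64(220), np.int64(333)] 3753
reader 0.33 [291. 218.] [np.int64(2
[... 1314 characters left out ...]
 8.71834205e-02,  1.37066405e+00,  3.93090694e-06,
        1.68362470e+00, -1.03110902e-01]), 'joint_vel': array([-1.31522956e-03,  2.07009391e-05,  4.15185601e-04,  1.90343688e-03,
       -2.49156068e-03,  3.71536079e-04]), 'effort': array([-2.31333433e-04, -3.51703298e+01, -3.13472342e+01, -2.04629555e-04,
        2.99711019e-05,  1.20056694e-05]), 'tcp_pos': array([0.15241368, 0.52845932, 0.40476821]), 'tcp_rot': array([1.39925769e-01, 9.90161995e-01, 5.89327320e-05, 1.26281723e-05]), 'ft_force': array([ 0.26267969,  0.68232738, -0.24013822]), 'wrist_torque': array([-0.03321993, -0.02668727, -0.02609644]), 'gripper_force': 0.0, 'width': 0.9975378198440834}
['IKError', 'grip_point_offset']
```

View pics/scene0.png

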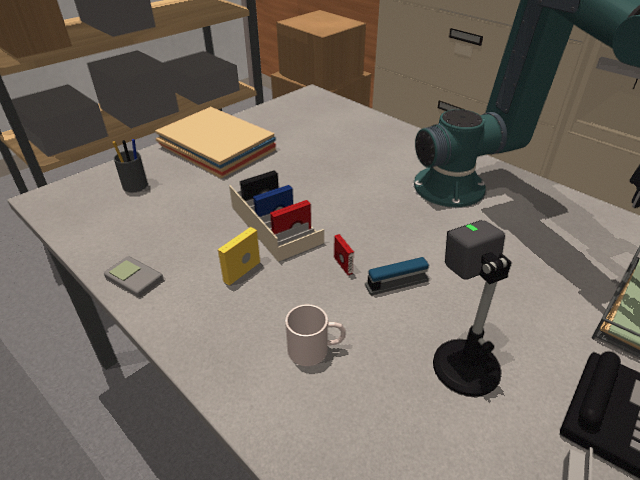

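View pics/top0.png

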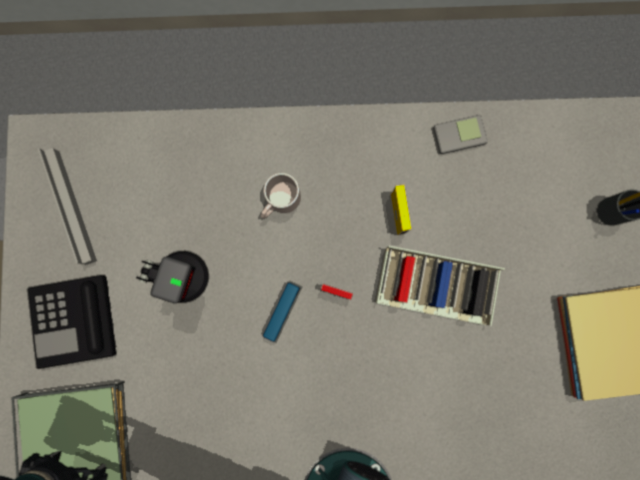

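In the top picture there are three candidates. The red box in the tray is at (406,280), the small red one on the table is at (336,290), and the yellow one is at (404,206). The one in the tray fits, because it is red and the larger of the reds. I'll enlarge the tray to confirm this, and the reader's head to fit its pose.

Run:
```python
from h import *
P=pickle.load(open("p0.pkl","rb"))
def crop(n,x,y,w,h,s):
    return cv2.resize(P[n]["img"][y:y+h,x:x+w],None,fx=s,fy=s,interpolation=cv2.INTER_CUBIC)
# tray: top (370..510,240..330)  scene (225..365,165..285)
a=crop("top",315,235,200,100,4); b=crop("scene",210,165,160,120,4); 
o=np.zeros((600,800,3),np.uint8); 
c=cv2.resize(a,(800,400))[:, :]; o[:300,:600]=cv2.resize(a,(600,300)); o[300:,:400]=cv2.resize(b,(400,300)); cv2.imwrite("pics/tray.png",o)
o=np.zeros((600,800,3),np.uint8)
o[:600,:400]=cv2.resize(P["scene"]["img"][210:330,435:515],(400,600),interpolation=cv2.INTER_CUBIC) #x5
o[:360,400:800]=cv2.resize(P["top"]["img"][243:315,130:210],(400,360),interpolation=cv2.INTER_CUBIC) #x5
cv2.imwrite("pics/reader.png",o)
```

```text
(no output)
```

View pics/tray.png

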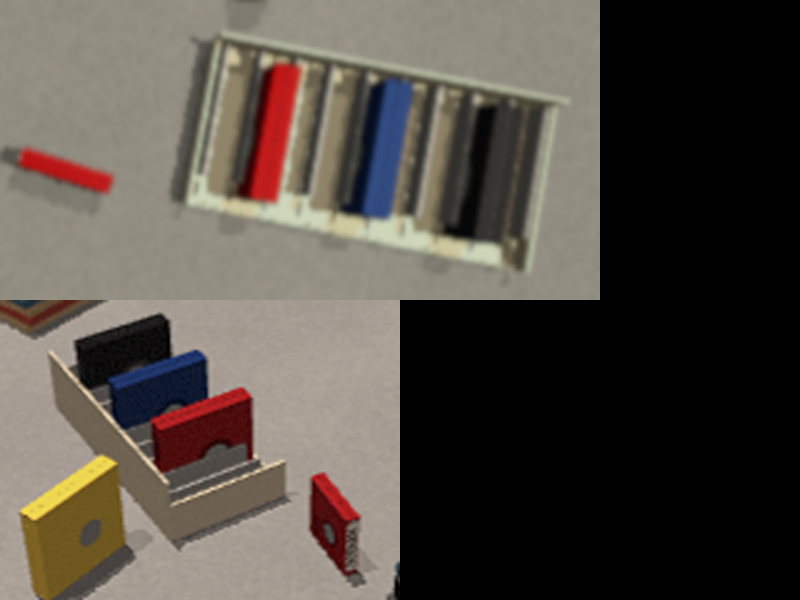

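View pics/reader.png

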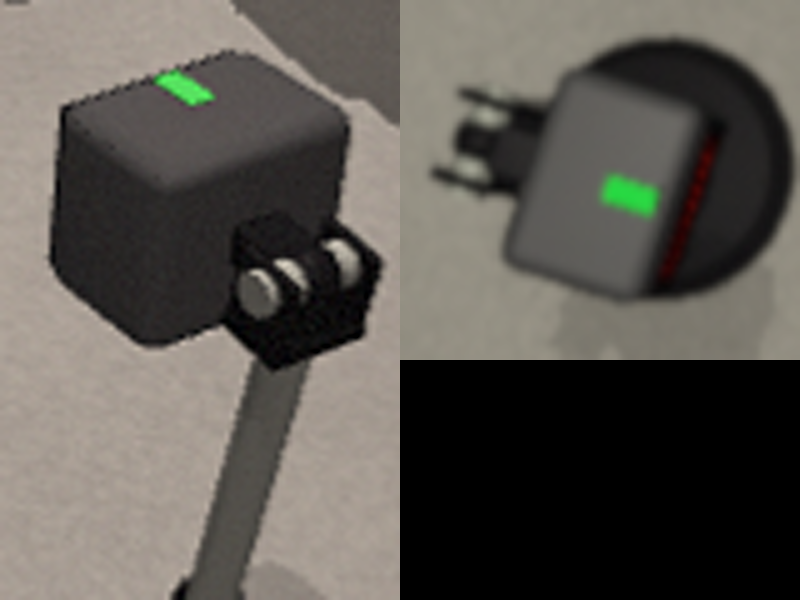

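The tray crop shows the red cartridge in the tray's +y bay, clearly larger than the small red one lying at (340,292) in the top picture, so it is the right one. The reader crop shows the head with its bracket at the back and the window facing roughly -y. Next I fit the reader head, tray and cartridge.

```bash
cat > fit.py <<'E'
from h import *
from scipy.optimize import least_squares
P=pickle.load(open("p0.pkl","rb"));S,T=P["scene"],P["top"]
sc=np.array([[65,110],[165,190],[350,118],[237,52],[52,262],[150,345]])/5+[435,210]
tc=np.array([[175,75],[105,255],[235,298],[305,108]])/5+[130,243]
foot=np.array([182.6,276.4])
def Rh(yaw,nod): # head: x axis into head; nod: -x slopes down => x slopes up
    c,s=np.cos,np.sin
    return np.array([[c(yaw),-s(yaw),0],[s(yaw),c(yaw),0],[0,0,1]])@np.array([[c(nod),0,-s(nod)],[0,1,0],[s(nod),0,c(nod)]])
def corner(v,f):
    x,y,z,yaw,nod,L,r=v;k=r*.42
    xx=-.085+k if f[0]<0 else -.085+L-k
    return np.array([x,y,z])+Rh(yaw,nod)@[xx,f[1]*(.041-k),f[2]*(.037-k)]
# head y axis: yaw~+1.3 -> head y = (-sin,cos) points to -x ; +x world side is head -y
SF=[(-1,-1,1),(1,-1,1),(1,1,1),(-1,1,1),(-1,-1,-1),(1,-1,-1)]
TF=[(1,-1,1),(1,1,1),(-1,1,1),(-1,-1,1)]
def res(v):
    a=proj(S,[corner(v,f) for f in SF])-sc; b=proj(T,[corner(v,f) for f in TF])-tc
    c=proj(T,[[v[0],v[1],.012]])-foot
    return np.r_[a.ravel(),b.ravel(),c.ravel(),(v[6]-.006)/.003]
if __name__=="__main__":
    s=least_squares(res,[.45,.39,.3,1.3,.2,.06,.005],x_scale=[.01,.01,.01,.1,.1,.01,.002]);v=s.x
    cov=np.sqrt(np.diag(np.linalg.inv(s.jac.T@s.jac)))
    print("head",v.round(4),cov.round(4));print(s.fun.round(1))
    R=Rh(v[3],v[4]);sp=v[:3]+R@[-.175,0,0];print("scan",sp.round(4),"x",R[:,0].round(3))
    t=np.array([[222,35],[567,100],[190,203],[530,270]])/3+[315,235]
    for i,z in zip(range(4),(.075,.075,.045,.045)):print("tray",onz(T,[t[i]],z)[0].round(4))
    h=cv2.cvtColor(T["img"],cv2.COLOR_BGR2HSV);m=((h[...,0]<8)|(h[...,0]>172))&(h[...,1]>150)&(h[...,2]>120)
    m[:,:390]=0;m[:,420:]=0;m[:250]=0;m[310:]=0
    ys,xs=np.where(m);q=cv2.boxPoints(cv2.minAreaRect(np.c_[xs,ys].astype(np.float32)));print(len(xs),q.round(1).tolist())
    W=onz(T,q,.106);print(W.round(4),W.mean(0).round(4));print([np.linalg.norm(W[i]-W[i-1]).round(4) for i in range(4)])
    c=np.array([[272,63],[300,65],[277,202],[248,198]])/3+[315,235];W=onz(T,c,.106);print(W.round(4),W.mean(0).round(4))
    d=(np.array([[152,415],[155,425],[250,398],[243,390]])-[0,300])/2.5+[210,165]
    for a,b in zip(c[[1,0,3,2]],d):print("tri",*[np.round(k,4) for k in tri(T,a,S,b)])
E
python3 fit.py
```

```text
head [0.5207 0.3916 0.2712 1.2371 0.1262 0.0609 0.0093] [0.0011 0.001  0.0018 0.0149 0.0224 0.0016 0.0011]
[-0.3 -0.3  0.2 -1.3 -1.   0.7 -0.1 -0.1 -0.8  0.8 -0.9  0.2 -1.4 -0.4
 -0.2  0.3  0.5  0.2 -0.9  1.5 -1.  -0.   1.1]
scan [0.4638 0.2276 0.2492] x [0.325 0.937 0.126]
tray [ 0.5762 -0.1094  0.075 ]
tray [ 0.5201 -0.3711  0.075 ]
tray [ 0.4474 -0.0831  0.045 ]
tray [ 0.3902 -0.3447  0.045 ]
400 [[397.6000061035156, 300.3999938964844], [406.20001220703125, 254.89999389648438], [414.79998779296875, 256.5], [406.20001220703125, 302.0]]
[[ 0.4523 -0.1211  0.106 ]
 [ 0.5539 -0.1441  0.106 ]
 [ 0.5498 -0.1633  0.106 ]
 [ 0.4483 -0.1401  0.106 ]] [ 0.5011 -0.1422  0.106 ]
[np.float64(0.0195), np.float64(0.1041), np.float64(0.0196), np.float64(0.1041)]
[[ 0.5515 -0.1427  0.106 ]
 [ 0.5495 -0.1636  0.106 ]
 [ 0.4475 -0.1425  0.106 ]
 [ 0.4509 -0.1211  0.106 ]] [ 0.4998 -0.1425  0.106 ]
tri [ 0.5482 -0.1622  0.1078] 0.0031
tri [ 0.5535 -0.1447  0.1071] 0.0059
tri [ 0.4515 -0.1225  0.0993] 0.0017
tri [ 0.4461 -0.1424  0.0968] 0.0038
```

Red cartridge: centre (0.5005, -0.142), yaw -12.8°, top at about 0.106, which agrees with the stated size. Reader: nod about 0.13 rad, yaw 70.9°. I'll now move above the cartridge.

```bash
python3 -m creep '[{"offset":[17,-33,-3],"turn":0.17,"fingers":0.65},{"offset":[17,-33,-3],"turn":0.17,"fingers":0.65},{"offset":[17,-33,-3],"turn":0.17,"fingers":0.65},{"offset":[17,-33,-3],"turn":0.17,"fingers":0.65},{"offset":[17,-33,-3],"turn":0.17,"fingers":0.65},{"offset":[17,-33,-3],"turn":0.17,"fingers":0.65},{"offset":[17,-33,-3],"turn":0.17,"fingers":0.65},{"offset":[17,-33,-3],"turn":0.17,"fingers":0.65},{"offset":[17,-33,-3],"turn":0.17,"fingers":0.65},{"offset":[17,-33,-3],"turn":0.17,"fingers":0.65},{"offset":[17,-33,-3],"turn":0.17,"fingers":0.65},{"offset":[17,-33,-3],"turn":0.17,"fingers":0.65},{"offset":[17,-33,-3],"turn":0.17,"fingers":0.65},{"offset":[17,-33,-3],"turn":0.17,"fingers":0.65},{"offset":[17,-33,-3],"turn":0.17,"fingers":0.65},{"offset":[17,-33,-3],"turn":0.17,"fingers":0.65},{"offset":[17,-33,-3],"turn":0.17,"fingers":0.65},{"offset":[17,-33,-3],"turn":0.17,"fingers":0.65},{"offset":[17,-33,-3],"turn":0.17,"fingers":0.65},{"offset":[17,-33,-3],"turn":0.17,"fingers":0.65}]' 40
python3 - <<'E'
from h import *
o=readout.get_obs();x,y=o["tcp_rot"][:2];print(o["clock"],o["tcp_pos"],o["width"],"tool y deg",np.degrees(2*np.arctan2(y,x))-90,o["q"],o["ft_force"])
E
```

```text
clock: 2.9
tcp_pos: [0.4929, -0.1331, 0.3447]
tcp_rot: [0.111, 0.994, 0.0, 0.0]
ft_force: [-0.1, 0.2, 0.2]
width: 0.65
gripper_force: 0.0
2.9 [ 0.49290854 -0.13308828  0.34472967] 0.6496697868343632 tool y deg 77.29835732254267 [-3.74888494e-01  1.89418065e-02  1.56124691e+00  2.81558467e-04
  1.56093143e+00 -1.72400205e+00] [-0.05613023  0.21395582  0.23901331]
```

```bash
python3 -m creep '[{"offset":[4,-5,0],"turn":0,"fingers":0.65},{"offset":[4,-4,-15],"turn":0,"fingers":0.65},{"offset":[0,0,-20],"turn":0,"fingers":0.65},{"offset":[0,0,-20],"turn":0,"fingers":0.65},{"offset":[0,0,-20],"turn":0,"fingers":0.65},{"offset":[0,0,-20],"turn":0,"fingers":0.65},{"offset":[0,0,-12],"turn":0,"fingers":0.65},{"offset":[0,0,0],"turn":0,"fingers":0.65}]'
python3 - <<'E'
from h import *
p=get_image("top");q=get_image("scene")
o=np.zeros((480,800,3),np.uint8)
o[:400,:400]=cv2.resize(p["img"][230:330,350:450],(400,400));o[:400,400:]=cv2.resize(q["img"][150:270,230:350],(400,400))
cv2.imwrite("pics/pre.png",o)
E
```

```text
clock: 3.7
tcp_pos: [0.4993, -0.1393, 0.2351]
tcp_rot: [0.11, 0.994, 0.001, -0.003]
ft_force: [-0.0, -0.6, -0.0]
width: 0.652
gripper_force: 0.0
```

View pics/pre.png

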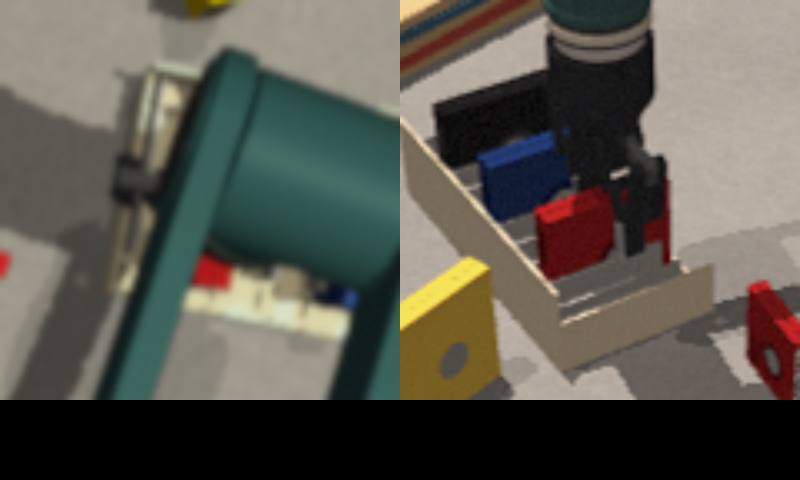

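The fingers straddle the red cartridge: the near finger shows at crop (635,215), with its tip above the dividers. Closing now.

```bash
python3 -m creep '[{"offset":[1,-2,1],"turn":0,"fingers":0.5},{"offset":[0,0,0],"turn":0,"fingers":0.1},{"offset":[0,0,0],"turn":0,"fingers":0.1},{"offset":[0,0,0],"turn":0,"fingers":0.1},{"offset":[0,0,0],"turn":0,"fingers":0.1},{"offset":[0,0,0],"turn":0,"fingers":0.1},{"offset":[0,0,0],"turn":0,"fingers":0.1},{"offset":[0,0,0],"turn":0,"fingers":0.1},{"offset":[0,0,0],"turn":0,"fingers":0.1},{"offset":[0,0,0],"turn":0,"fingers":0.1}]' 40
```

```text
clock: 4.8
tcp_pos: [0.5019, -0.1427, 0.2401]
tcp_rot: [0.111, 0.994, -0.0, 0.001]
ft_force: [0.1, 0.4, 5.6]
width: 0.245
gripper_force: 39.8
```

```bash
python3 -m creep '[{"offset":[0,0,7],"turn":0,"fingers":0.1},{"offset":[0,0,7],"turn":0,"fingers":0.1},{"offset":[0,0,7],"turn":0,"fingers":0.1},{"offset":[0,0,7],"turn":0,"fingers":0.1},{"offset":[0,0,7],"turn":0,"fingers":0.1},{"offset":[0,0,5],"turn":0,"fingers":0.1},{"offset":[0,0,0],"turn":0,"fingers":0.1},{"offset":[0,0,0],"turn":0,"fingers":0.1}]'
python3 -m creep '[{"offset":[4,-1,0],"turn":0,"fingers":0.1},{"offset":[4,-1,0],"turn":0,"fingers":0.1},{"offset":[0,0,0],"turn":0,"fingers":0.1}]'
python3 - <<'E'
from h import *
q=get_image("scene");cv2.imwrite("pics/lift.png",cv2.resize(q["img"][130:270,220:360],(600,600),interpolation=cv2.INTER_CUBIC));pickle.dump({k:q[k] for k in("img","K","k1","R","t")},open("p1.pkl","wb"))
E
```

```text
clock: 5.6
tcp_pos: [0.5014, -0.1425, 0.2788]
tcp_rot: [0.111, 0.994, 0.0, 0.0]
ft_force: [-0.1, 0.2, -1.2]
width: 0.247
gripper_force: 39.0
clock: 5.9
tcp_pos: [0.5099, -0.1447, 0.2784]
tcp_rot: [0.11, 0.994, 0.0, -0.0]
ft_force: [0.3, 0.1, -0.8]
width: 0.245
gripper_force: 39.0
```

View pics/lift.png

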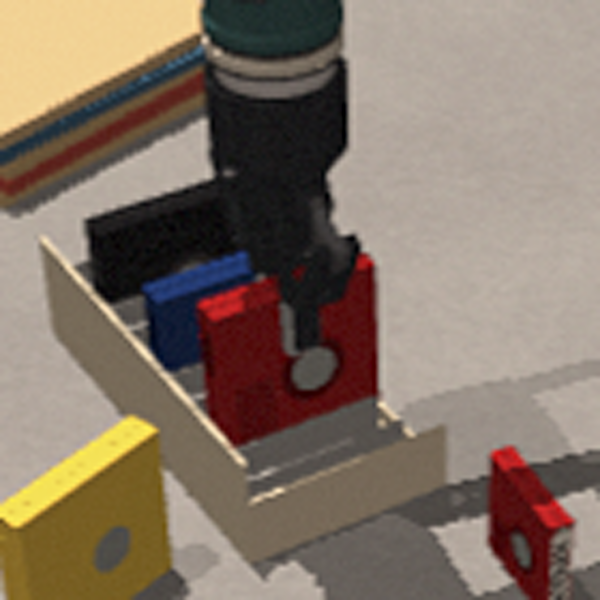

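The cartridge is up about 40 mm and upright, with its +x edge (crop x≈205) close to the back wall. I'll lean it by pressing gently on the wall.

```bash
python3 -m creep '[{"offset":[2,-0.45,0],"turn":0,"fingers":0.1},{"offset":[0,0,0],"turn":0,"fingers":0.1}]'|grep -E "pos|rot|ft"; python3 -m creep '[{"offset":[2,-0.45,0],"turn":0,"fingers":0.1},{"offset":[0,0,0],"turn":0,"fingers":0.1}]'|grep -E "pos|rot|ft";python3 -m creep '[{"offset":[2,-0.45,0],"turn":0,"fingers":0.1},{"offset":[0,0,0],"turn":0,"fingers":0.1}]'|grep -E "pos|rot|ft";python3 -m creep '[{"offset":[2,-0.45,0],"turn":0,"fingers":0.1},{"offset":[0,0,0],"turn":0,"fingers":0.1}]'|grep -E "pos|rot|ft"
```

```text
tcp_pos: [0.5116, -0.145, 0.2786]
tcp_rot: [0.11, 0.994, 0.0, -0.0]
ft_force: [-0.3, -0.2, -1.8]
tcp_pos: [0.5136, -0.1455, 0.2788]
tcp_rot: [0.111, 0.994, 0.0, 0.0]
ft_force: [-0.3, -0.0, -1.9]
tcp_pos: [0.5156, -0.146, 0.2788]
tcp_rot: [0.111, 0.994, 0.0, 0.0]
ft_force: [-1.0, 0.5, -2.6]
tcp_pos: [0.517, -0.1462, 0.2787]
tcp_rot: [0.11, 0.994, 0.0, -0.001]
ft_force: [-4.2, 0.9, 0.1]
```

```bash
python3 -m creep '[{"offset":[2,-0.45,0],"turn":0,"fingers":0.1},{"offset":[0,0,0],"turn":0,"fingers":0.1}]'|grep -E "pos|rot|ft"; python3 -m creep '[{"offset":[2,-0.45,0],"turn":0,"fingers":0.1},{"offset":[0,0,0],"turn":0,"fingers":0.1}]'|grep -E "pos|rot|ft"
python3 - <<'E'
from h import *
q=get_image("scene");cv2.imwrite("pics/lean.png",cv2.resize(q["img"][130:270,220:360],(600,600),interpolation=cv2.INTER_CUBIC));pickle.dump({k:q[k] for k in("img","K","k1","R","t")},open("p2.pkl","wb"))
E
```

```text
tcp_pos: [0.518, -0.1464, 0.2786]
tcp_rot: [0.11, 0.994, 0.0, -0.004]
ft_force: [-8.9, 2.5, 3.6]
tcp_pos: [0.5189, -0.1466, 0.2786]
tcp_rot: [0.11, 0.994, 0.001, -0.006]
ft_force: [-14.7, 3.5, 7.2]
```

View pics/lean.png

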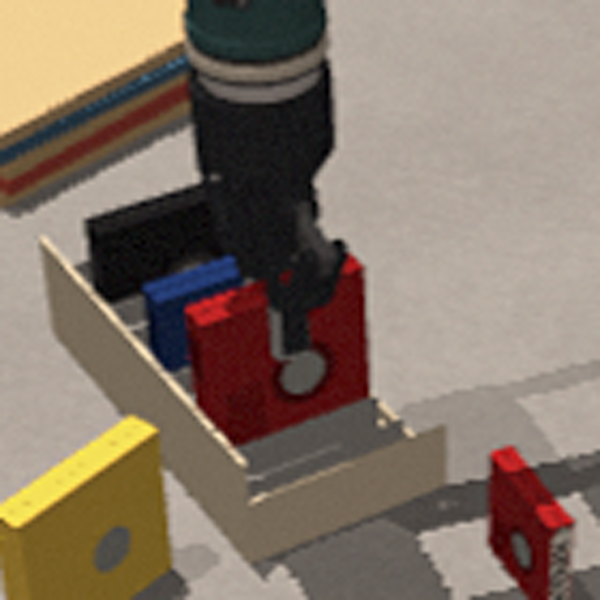

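```bash
python3 -m creep '[{"offset":[0,0,0],"turn":0,"fingers":0.1},{"offset":[0,0,0],"turn":0,"fingers":0.1},{"offset":[0,0,0],"turn":0,"fingers":0.1}]' 20; python3 -m creep '[{"offset":[1,-0.2,0],"turn":0,"fingers":0.1},{"offset":[0,0,0],"turn":0,"fingers":0.1},{"offset":[0,0,0],"turn":0,"fingers":0.1}]' 20
```

```text
clock: 7.5
tcp_pos: [0.5189, -0.1466, 0.2785]
tcp_rot: [0.11, 0.994, 0.001, -0.006]
ft_force: [-13.7, 3.7, 6.2]
width: 0.239
gripper_force: 40.1
clock: 7.8
tcp_pos: [0.5194, -0.1467, 0.2786]
tcp_rot: [0.11, 0.994, 0.001, -0.007]
ft_force: [-16.5, 3.4, 9.0]
width: 0.247
gripper_force: 40.4
```

```bash
python3 -m creep '[{"offset":[0,0,0],"turn":0,"fingers":0.2},{"offset":[0,0,0],"turn":0,"fingers":0.2},{"offset":[0,0,0],"turn":0,"fingers":0.2}]' 20
```

```text
clock: 8.1
tcp_pos: [0.5194, -0.1467, 0.2786]
tcp_rot: [0.11, 0.994, 0.001, -0.007]
ft_force: [-16.8, 3.1, 8.5]
width: 0.245
gripper_force: 40.4
```

```bash
python3 -m creep '[{"offset":[0,0,0],"turn":0,"fingers":0.235},{"offset":[0,0,0],"turn":0,"fingers":0.235}]' 20|tail -3;  python3 -m creep '[{"offset":[0,0,0],"turn":0,"fingers":0.243},{"offset":[0,0,0],"turn":0,"fingers":0.243}]' 20
```

```text
ft_force: [-16.7, 2.7, 9.9]
width: 0.245
gripper_force: 40.4
clock: 8.5
tcp_pos: [0.5194, -0.1467, 0.2786]
tcp_rot: [0.11, 0.994, 0.001, -0.007]
ft_force: [-16.8, 4.1, 9.2]
width: 0.252
gripper_force: 40.4
```

```bash
python3 -m creep '[{"offset":[2,-0.45,0],"turn":0,"fingers":0.1},{"offset":[0,0,0],"turn":0,"fingers":0.1}]' 20|grep -E "pos|rot|ft|gri"; python3 -m creep '[{"offset":[2,-0.45,0],"turn":0,"fingers":0.1},{"offset":[0,0,0],"turn":0,"fingers":0.1}]'|grep -E "pos|rot|ft"
python3 -m creep '[{"offset":[2,-0.45,0],"turn":0,"fingers":0.1},{"offset":[0,0,0],"turn":0,"fingers":0.1}]' 20|grep -E "pos|rot|ft|gri"
```

```text
tcp_pos: [0.5215, -0.1471, 0.2788]
tcp_rot: [0.11, 0.994, 0.001, -0.006]
ft_force: [-16.8, 3.6, 8.0]
gripper_force: 40.6
tcp_pos: [0.5235, -0.1475, 0.279]
tcp_rot: [0.11, 0.994, 0.001, -0.006]
ft_force: [-16.5, 3.5, 9.9]
tcp_pos: [0.5255, -0.148, 0.2792]
tcp_rot: [0.11, 0.994, 0.001, -0.006]
ft_force: [-16.3, 3.5, 11.3]
gripper_force: 40.8
```

```bash
python3 -m creep '[{"offset":[-6,1.3,0],"turn":0,"fingers":0.1},{"offset":[-8,1.7,0],"turn":0,"fingers":0.1},{"offset":[0,0,10],"turn":0,"fingers":0.1},{"offset":[0,0,20],"turn":0,"fingers":0.1},{"offset":[0,0,20],"turn":0,"fingers":0.1},{"offset":[0,0,20],"turn":0,"fingers":0.1},{"offset":[0,0,20],"turn":0,"fingers":0.1},{"offset":[0,0,20],"turn":0,"fingers":0.1},{"offset":[0,0,20],"turn":0,"fingers":0.1},{"offset":[0,0,20],"turn":0,"fingers":0.1},{"offset":[0,0,10],"turn":0,"fingers":0.1},{"offset":[0,0,0],"turn":0,"fingers":0.1},{"offset":[0,0,0],"turn":0,"fingers":0.1}]'
python3 - <<'E'
from h import *
q=get_image("scene");t=get_image("top")
for r in trace(q,"red_cartridge"): print(r["conf"],r["centre"])
o=np.zeros((600,800,3),np.uint8)
o[:,:600]=cv2.resize(q["img"][60:180,240:360],(600,600),interpolation=cv2.INTER_CUBIC)
cv2.imwrite("pics/up.png",o);pickle.dump(dict(scene={k:q[k] for k in("img","K","k1","R","t")},top={k:t[k] for k in("img","K","k1","R","t")}),open("p3.pkl","wb"))
E
```

```text
clock: 10.4
tcp_pos: [0.5145, -0.1458, 0.4382]
tcp_rot: [0.11, 0.994, 0.0, -0.0]
ft_force: [-0.8, -0.3, -2.0]
width: 0.244
gripper_force: 39.2
0.96 [280.5, 154.4]
0.7 [238.6, 254.9]
0.62 [343.9, 253.5]
```

View pics/up.png

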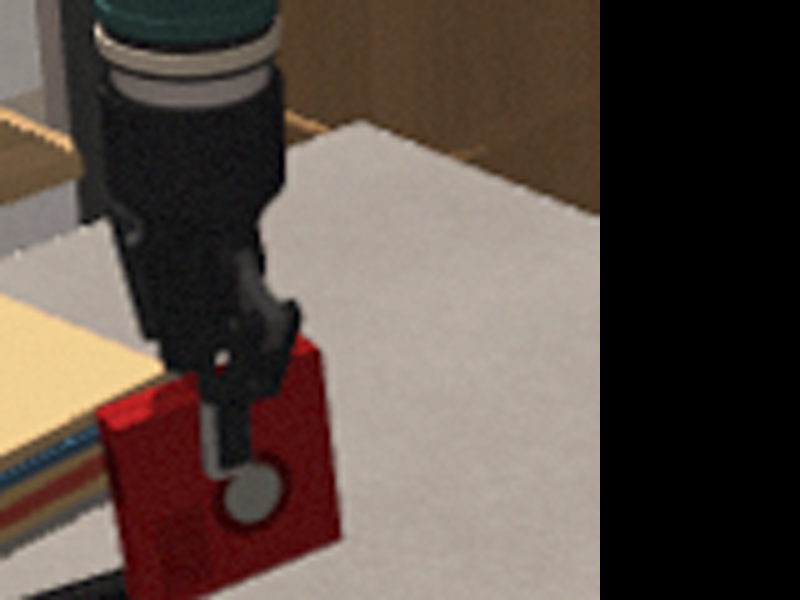

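The cartridge is held with its label end tilted up: the +y face has corners at about (103,428), (325,350) and (342,540) in the crop. I'll fit its pose from the silhouette.

```bash
cat > cart.py <<'E'
from h import *
from scipy.optimize import minimize
C=np.array([[a,b,c] for a in(-.0525,.0525) for b in(-.01075,.01075) for c in(0,.102)])
def pose(v,yaw): # v: origin x,y,z, lean (label up)
    l=v[3];c,s=np.cos,np.sin
    Rz=np.array([[c(yaw),-s(yaw),0],[s(yaw),c(yaw),0],[0,0,1]])
    # label (-x) up: x axis slopes down
    return Rz@np.array([[c(l),0,s(l)],[0,1,0],[-s(l),0,c(l)]]),np.array(v[:3])
def redmask(p,centre,box):
    h=cv2.cvtColor(p["img"],cv2.COLOR_BGR2HSV);m=(((h[...,0]<8)|(h[...,0]>172))&(h[...,1]>130)&(h[...,2]>50)).astype(np.uint8)
    k=np.zeros_like(m);x0,x1,y0,y1=box;k[y0:y1,x0:x1]=m[y0:y1,x0:x1]
    return k
def hullmask(pts,S=4):
    im=np.zeros((480*S,640*S),np.uint8)
    cv2.fillConvexPoly(im,cv2.convexHull(np.round(((pts+.5)*S-.5)*16).astype(np.int32)),1,shift=4);return im
def fit(p,box,tcp,yaw,l0=.12,S=4):
    m=redmask(p,None,box)
    n,lab,st,_=cv2.connectedComponentsWithStats(cv2.dilate(m,np.ones((5,5),np.uint8)))
    m=m*(lab==1+np.argmax(st[1:,4]))
    big=cv2.resize(p["img"],None,fx=S,fy=S,interpolation=cv2.INTER_LINEAR)
    M=redmask(dict(img=big),None,[b*S for b in box]);M=M*cv2.resize(cv2.dilate(m,np.ones((3,3),np.uint8)),None,fx=S,fy=S,interpolation=cv2.INTER_NEAREST)
    pts=np.argwhere(M)[:,::-1].astype(np.int32);H=np.zeros_like(M);cv2.fillConvexPoly(H,cv2.convexHull(pts),1)
    def cost(d):
        v=[tcp[0]+d[0]/100,tcp[1]+d[1]/100,tcp[2]-.236+d[2]/100,d[3]/10]
        R,t=pose(v,yaw+d[4]/10);q=hullmask(proj(p,C@R.T+t),S)
        a=(q&H).sum();return 1-a/((q|H).sum())+2e-4*(d[1]/.2)**2+2e-4*(d[4]/.2)**2
    best=min((minimize(cost,[0,0,0,l,0],method="Nelder-Mead",options=dict(initial_simplex=np.array([[0,0,0,l,0]]+[[.5*(i==j)+(l if j==3 else 0) for j in range(5)] for i in range(5)],float),maxiter=250,xatol=.01,fatol=1e-5)) for l in(.5,1.5,2.5)),key=lambda r:r.fun)
    d=best.x;v=[tcp[0]+d[0]/100,tcp[1]+d[1]/100,tcp[2]-.236+d[2]/100,d[3]/10];R,t=pose(v,yaw+d[4]/10)
    return best.fun,d,R,t
E
python3 - <<'E'
from cart import *
o=readout.get_obs();x,y=o["tcp_rot"][:2];yaw=2*np.arctan2(y,x)-np.pi;print(np.degrees(yaw))
p=pickle.load(open("p3.pkl","rb"))["scene"]
f,d,R,t=fit(p,[250,320,110,190],o["tcp_pos"],yaw);print(f,d.round(3),"lean",d[3]/10,t)
p=pickle.load(open("p1.pkl","rb"))  # upright check
print([np.round(a,3) for a in fit(p,[262,312,185,236],[.5099,-.1447,.2784],yaw)[:2]])
E
```

```text
-12.68944329235324
0.10253123278042732 [-0.608  0.332  0.248  1.022 -0.29 ] lean 0.10215770221537479 [ 0.50830396 -0.14247585  0.2036064 ]
[np.float64(0.107), array([-0.439, -0.291, -0.059,  0.153,  0.868])]
```

```bash
python3 - <<'E'
s=open("cart.py").read()
i=s.index("    h=cv2.cvtColor");j=s.index("    k=np.zeros_like(m)")
s=s[:i]+'    f=p["img"].astype(int);m=((f[...,2]>35)&(f[...,2]>2*f[...,:2].max(2))).astype(np.uint8)\n'+s[j:]
s=s.replace("    d=best.x;",'    o=big.copy();cv2.drawContours(o,cv2.findContours(H,0,1)[0],-1,(0,255,0));R,t=pose([tcp[0]+best.x[0]/100,tcp[1]+best.x[1]/100,tcp[2]-.236+best.x[2]/100,best.x[3]/10],yaw+best.x[4]/10);cv2.drawContours(o,cv2.findContours(hullmask(proj(p,C@R.T+t),S),0,1)[0],-1,(255,255,0));x0,x1,y0,y1=[b*S for b in box];cv2.imwrite("pics/ov.png",o[y0:y1,x0:x1])\n    d=best.x;')
open("cart.py","w").write(s)
E
python3 - <<'E'
from cart import *
o=readout.get_obs();x,y=o["tcp_rot"][:2];yaw=2*np.arctan2(y,x)-np.pi
p=pickle.load(open("p1.pkl","rb"))
print([np.round(a,3) for a in fit(p,[262,312,185,236],[.5099,-.1447,.2784],yaw)[:2]])
p=pickle.load(open("p3.pkl","rb"))["scene"]
f,d,R,t=fit(p,[250,320,110,190],o["tcp_pos"],yaw);print(f,d.round(3),"lean",d[3]/10,t)
E
```

```text
[np.float64(0.105), array([-0.465, -0.308, -0.059,  0.173,  0.896])]
0.1000630260535864 [-0.606  0.34   0.234  1.012 -0.132] lean 0.10124901793715431 [ 0.50832521 -0.14238872  0.20346694]
```

View pics/ov.png

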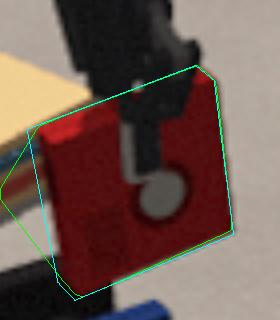

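```bash
sed -i 's/>2\*f\[/>2.8*f[/' cart.py; sed -i 's/np.ones((5,5)/np.ones((1,1)/' cart.py
python3 - <<'E'
from cart import *
o=readout.get_obs();x,y=o["tcp_rot"][:2];yaw=2*np.arctan2(y,x)-np.pi
p=pickle.load(open("p1.pkl","rb"))
print([np.round(a,3) for a in fit(p,[262,312,185,236],[.5099,-.1447,.2784],yaw)[:2]])
a=cv2.imread("pics/ov.png")
p=pickle.load(open("p3.pkl","rb"))["scene"]
f,d,R,t=fit(p,[250,320,110,190],o["tcp_pos"],yaw);print(f,d.round(3),"lean",d[3]/10,t)
b=cv2.imread("pics/ov.png");c=np.zeros((320,480,3),np.uint8);c[:204,:200]=a;c[:,200:]=b;cv2.imwrite("pics/ov2.png",c)
E
```

```text
[np.float64(0.125), array([-0.81 , -0.707, -0.483,  0.172,  1.014])]
0.028494695340045464 [-1.026 -0.018  0.044  0.901  0.724] lean 0.0901222214743114 [ 0.50412948 -0.1459726   0.20156982]
```

View pics/ov2.png

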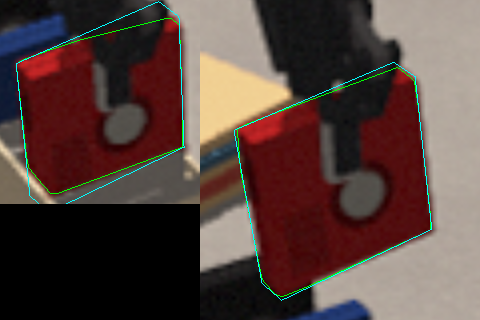

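```bash
sed -i 's/2e-4\*(d\[1\]/3e-3*(d[1]/;s/2e-4\*(d\[4\]/3e-3*(d[4]/' cart.py
cat > tgt.py <<'E'
from cart import *
from fit import Rh
V=[.5207,.3916,.2712,1.2371,.1262]
Rs=Rh(V[3],V[4]);sp=np.array(V[:3])+Rs@[-.175,0,0]
E
python3 - <<'E'
from tgt import *
o=readout.get_obs();x,y=o["tcp_rot"][:2];yaw=2*np.arctan2(y,x)-np.pi;tcp=o["tcp_pos"]
p=pickle.load(open("p1.pkl","rb"));print([np.round(a,3) for a in fit(p,[262,312,185,236],[.5099,-.1447,.2784],yaw)[:2]])
p=pickle.load(open("p3.pkl","rb"))["scene"]
f,d,R,t=fit(p,[250,320,110,190],tcp,yaw);print(f,d.round(3))
l=d[3]/10
R,_=pose([0,0,0,l],yaw)
lab=np.array([0,0,-.155])+R@[-.0014-.0525,0,.051-.081]   # theory, relative to tcp
print("label rel theory",lab,"image",R@[-.0525,0,.051]+t-tcp)
dy=V[3]-np.pi-yaw;c,s=np.cos(dy),np.sin(dy)
Rz=np.array([[c,-s,0],[s,c,0],[0,0,1]]);print("turn",np.degrees(dy),"target tcp",sp-Rz@lab,"move",sp-Rz@lab-tcp)
E
```

```text
[np.float64(0.148), array([-0.841, -0.148, -0.057,  0.884,  0.073])]
0.03688186786732061 [-1.146 -0.086 -0.125  0.971  0.166]
label rel theory [-0.05517424  0.01242337 -0.17963075] image [-0.05761157  0.00953522 -0.18139395]
turn -96.42994787201262 target tcp [0.44531265 0.17413239 0.42880432] move [-0.06907624  0.31992537 -0.00832587]
```

```bash
python3 -m creep '[{"offset":[-3,7,0],"turn":-2.4,"fingers":0.1},{"offset":[-3,14,0],"turn":-5,"fingers":0.1},{"offset":[-3,14,0],"turn":-5,"fingers":0.1},{"offset":[-3,14,0],"turn":-5,"fingers":0.1},{"offset":[-3,14,0],"turn":-5,"fingers":0.1},{"offset":[-3,14,0],"turn":-5,"fingers":0.1},{"offset":[-3,14,0],"turn":-5,"fingers":0.1},{"offset":[-3,14,0],"turn":-5,"fingers":0.1},{"offset":[-3,14,0],"turn":-5,"fingers":0.1},{"offset":[-3,14,0],"turn":-5,"fingers":0.1},{"offset":[-3,14,0],"turn":-5,"fingers":0.1},{"offset":[-3,14,0],"turn":-5,"fingers":0.1},{"offset":[-3,14,0],"turn":-5,"fingers":0.1},{"offset":[-3,14,0],"turn":-5,"fingers":0.1},{"offset":[-3,14,0],"turn":-5,"fingers":0.1},{"offset":[-3,14,0],"turn":-5,"fingers":0.1},{"offset":[-3,14,0],"turn":-5,"fingers":0.1},{"offset":[-3,14,0],"turn":-5,"fingers":0.1},{"offset":[-3,14,0],"turn":-5,"fingers":0.1},{"offset":[-3,7,0],"turn":-4,"fingers":0.1}]'
python3 -m creep '[{"offset":[0,0,0],"turn":0,"fingers":0.1},{"offset":[0,0,0],"turn":0,"fingers":0.1}]'
python3 - <<'E'
from tgt import *
o=readout.get_obs();x,y=o["tcp_rot"][:2];print((np.degrees(2*np.arctan2(y,x)-np.pi-V[3]+np.pi)+180)%360-180,np.array([.4453,.1741,.4288])-o["tcp_pos"],o["q"])
E
```

```text
clock: 12.55
tcp_pos: [0.4542, 0.1211, 0.4376]
tcp_rot: [0.815, 0.579, -0.001, -0.001]
ft_force: [-1.1, 0.6, -1.1]
width: 0.246
gripper_force: 39.1
clock: 12.75
tcp_pos: [0.4544, 0.1201, 0.4381]
tcp_rot: [0.814, 0.581, -0.001, -0.0]
ft_force: [0.3, 0.4, -1.9]
width: 0.249
gripper_force: 39.1
0.12838744844532357 [-0.00910841  0.0539721  -0.00926108] [ 1.37872877e-01 -9.58576446e-02  1.48760279e+00 -4.31950543e-04
  1.75092762e+00  4.69251262e-01]
```

Turned correctly. Next comes the slow final approach, then a check from both cameras.

```bash
python3 -m creep '[{"offset":[-2,10,-2],"turn":0,"fingers":0.1},{"offset":[-2,10,-2],"turn":0,"fingers":0.1},{"offset":[-2,10,-2],"turn":0,"fingers":0.1},{"offset":[-2,10,-2],"turn":0,"fingers":0.1},{"offset":[-1,9,-1],"turn":0,"fingers":0.1},{"offset":[0,5,0],"turn":0,"fingers":0.1},{"offset":[0,0,0],"turn":0,"fingers":0.1},{"offset":[0,0,0],"turn":0,"fingers":0.1},{"offset":[0,0,0],"turn":0,"fingers":0.1}]'
cat > chk.py <<'E'
from tgt import *
o=readout.get_obs();x,y=o["tcp_rot"][:2];yaw=2*np.arctan2(y,x)-np.pi;tcp=o["tcp_pos"]
q=get_image("scene");t_=get_image("top");pickle.dump({n:{k:p[k] for k in("img","K","k1","R","t")} for n,p in(("scene",q),("top",t_))},open("p4.pkl","wb"))
th,_=pose([0,0,0,.097],yaw)
lab=tcp+np.array([0,0,-.155])+th@[-.0539,0,-.030]
print("tcp",tcp,"theory label-scan in head frame mm",(Rs.T@(lab-sp)*1000).round(1))
c=proj(q,[lab])[0];b=[int(c[0])-50,int(c[0])+50,int(c[1])-50,int(c[1])+60];print(b)
f,d,R,t=fit(q,b,tcp,yaw);L=R@[-.0525,0,.051]+t
print(round(f,3),d.round(3),"lean",d[3]/10,"image label-scan mm",(Rs.T@(L-sp)*1000).round(1))
print("ang x",np.arccos(abs(R[:,0]@Rs[:,0])),"z",np.arccos(abs(R[:,2]@Rs[:,2])))
for n,p in(("scene",q),("top",t_)):
    for k in("red_cartridge","black_cartridge","blue_cartridge","mug","stapler"):
        print(n,k,[(round(r["conf"],2),np.round(r["centre"]).tolist()) for r in trace(p,k)[:3]])
print("proj origin mid",proj(q,[t+R@[0,0,.051]]),proj(t_,[t+R@[0,0,.051]]))
E
python3 chk.py
```

```text
clock: 13.65
tcp_pos: [0.4455, 0.174, 0.4298]
tcp_rot: [0.815, 0.58, 0.0, 0.0]
ft_force: [-0.3, 0.5, -1.7]
width: 0.25
gripper_force: 39.1
tcp [0.44550414 0.17400685 0.4298138 ] theory label-scan in head frame mm [ 0.1 -0.2  1. ]
[381, 481, 168, 278]
0.103 [-1.669 -0.217 -1.509  1.114 -0.255] lean 0.11137134357562059 image label-scan mm [-19.3  13.7 -11.6]
ang x 0.02920567421222374 z 0.015128493240678834
scene red_cartridge [(0.72, [422.0, 210.0]), (0.65, [239.0, 258.0])]
scene black_cartridge [(0.92, [259.0, 183.0])]
scene blue_cartridge [(0.97, [272.0, 202.0])]
scene mug [(0.85, [310.0, 333.0])]
scene stapler [(0.73, [398.0, 276.0])]
top red_cartridge [(0.9, [396.0, 209.0]), (0.75, [336.0, 292.0])]
top black_cartridge [(0.65, [480.0, 295.0])]
top blue_cartridge [(0.65, [438.0, 286.0])]
top mug [(0.88, [281.0, 194.0])]
top stapler [(0.87, [289.0, 300.0])]
proj origin mid [[415.98685079 205.75384952]] [[263.16405757 316.36189578]]
```

Run:
```python
from tgt import *
p=pickle.load(open("p4.pkl","rb"))["scene"]
o=readout.get_obs();x,y=o["tcp_rot"][:2];yaw=2*np.arctan2(y,x)-np.pi;tcp=o["tcp_pos"]
R,_=pose([0,0,0,.1],yaw);t=tcp+[0,0,-.155]+R@[-.0014,0,-.081]
print(np.c_[C*1000,proj(p,C@R.T+t)].round(1))
f=p["img"].astype(int)
for k in(1.6,2,2.8):
    m=((f[...,2]>25)&(f[...,2]>k*f[...,:2].max(2)));m[:,:370]=0;m[:,520:]=0;m[:150]=0;m[245:]=0
    ys,xs=np.where(m);print(k,len(xs),xs.min(),xs.max(),ys.min(),ys.max())
for r in range(160,250,4):print(r,"".join("#" if m[r,c] else ("r" if f[r,c,2]>1.6*f[r,c,:2].max() else ("." if f[r,c].sum()>250 else "d")) for c in range(380,470,1)))
```

```text
[[-52.5 -10.8   0.  433.8 238.6]
 [-52.5 -10.8 102.  438.5 193.3]
 [-52.5  10.8   0.  424.8 241.6]
 [-52.5  10.8 102.  428.9 196.2]
 [ 52.5 -10.8   0.  404.2 214.4]
 [ 52.5 -10.8 102.  406.8 171.3]
 [ 52.5  10.8   0.  395.6 217. ]
 [ 52.5  10.8 102.  397.7 173.8]]
1.6 1233 397 438 173 240
2 1175 397 437 173 240
2.8 1121 397 437 173 239
160 .......................ddddddddddddddddddddddddddddddddddddddddddddddddddddddddddddddddddd
164 .........ddd......dddddd..dddddddddddddddddddddddddddddddddddddddddddddddddddddddddddddddd
168 ...........dddddddddddd...ddddddddddddddddddddddddddddddd..ddddddddddddddddddddddddddddddd
172 .............dddddddddd..ddddddddddddddddddddddddddddddddddddddd..........................
176 ...............dddddddddrrdddddddddddddddddddddddddddddddddddddddddddddddddddddddddddddddd
180 ................ddddddddddddddrrdddddr#rdddddddddddddddddddddddddddddddddddddddddddddddddd
184 ...................#ddddddddddddddddr########rdddddddddddddddddddddddddddddddddddddddddddd
188 ...................#####dddddddddddd##############rddddddddddddddddddddddddddddddddddddddd
19
[... 722 characters left out ...]
...................................
224 ..........................r####################r.d..d.....................................
228 ...............................################d.dddd........................dd.........d.
232 ...................................r##########rdd.d.d..............ddddd..................
236 ........................................r#####.....rrr.............ddddddddddd............
240 .............................................rrd..................ddddddddddddddd.d.......
244 ..................................................................dddddddddddddddddddddd..
248 ..................................................................dddddddddddddddddddddddd
```

The projected pose matches the image to within 1–2 px: label edge, bottom edge slope and corners all agree. The other things are where they were. Handing in.

```bash
python3 -c "
from rig import ticket,readout
print(readout.get_obs()['joint_vel'].round(3));print(ticket.job_done())"
```

```text
[ 0.002  0.    -0.001  0.003  0.001 -0.001]
the job is handed in; nothing more can be done
None
```

I handed the job in with the red cartridge held steady at the reading point, leaned about 0.10 rad against an estimated nod of 0.13 rad; by my measurements the label was within about 2 mm of the estimated point, but no verdict came back.

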